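# Run cedar balls down the packing chute and hold its gate open

## Robot

A 6-joint arm with a two-finger parallel gripper is mounted at the origin on the work surface. World frame = base frame: x ahead of the robot, y to its left, z up, the work surface at z = 0. Lengths are in m, angles in rad, forces in N, time in s.
With the tool pointing down it reaches from about 0.25 to 0.775 m from the base axis. Payload 8.9 kg.
Tool frame: the origin (TCP) lies midway between the tips of the shut fingers; the grasp point (between the pads) lies 19 mm behind it; z points along the fingers, y is the line along which they close (so a half turn about z gives the same grasp; the last joint's range is limited). The gripper opens to 85 mm and grips with 20 to 120 N. Pads are 22 mm wide; open, the fingers measure 114 mm over their backs; the gripper's body (76 mm by 85 mm) begins 54 mm behind the grasp point. The pads swing forward as they close: fully open they stand 13 mm farther back than shut.
Start: joints at [-1.347, 0.291, -0.153, 1.127, 0, 1.431], TCP at [0.186, -0.491, 0.231] pointing down, gripper open.
Joint ranges: [-2.52, 2.52], [-0.91, 1.74], [-1.3, 1.37], [-1.96, 2.02], [-1.52, 1.47], [-3.14, 3.14]. Speed limits (rad/s): [2.22, 2.22, 2.79, 3.14, 3.14, 3.14].

## Interface

Orientations are given as a 3x3 rotation matrix whose columns are the frame's x, y, z axes.
In Python, from bench import r gives the robot as it stands.
- The arm moves only by the shell command python3 inch.py 'ROWS' [OPENING] [FORCE]. ROWS is rows parted by semicolons, their numbers by spaces, 1 to 5 of them, each of 6 numbers: dx, dy, dz in m, then a rotation vector rx, ry, rz in rad; each row is the pose to reach, as a shift and turn from the pose commanded when the command began, along the tool's axes at that moment; what a row does not reach only later rows make up. A row lasts 1/8 s, in which the tool goes at most 0.0625 m and 0.188 rad, less where a joint would pass 70% of its speed; a pose out of reach is approached as far as the arm can. OPENING is the finger opening in m, set as the command begins (- or left out keeps the last). The fingers move at their own pace and stop on an object; FORCE is the grip in N (left out, the last holds). Time passes only in rows, so rows that do not move let the fingers close. It prints the time, the measured TCP pose, the force, the opening and the grip force at its end.
- r.state(): the state, without advancing time (a new reading comes with each control period).
- r.get_image(name): name is "scene" or "top"; returns a dict with "img" (400x640x3 uint8, red, green, blue), "fx", "fy", "cx", "cy" (pixels), "k1" (the pictures are not rectified: a ray, as slopes to the right and down, at radius r is drawn at 1 + k1 r^2 times it, then the intrinsics apply), "camera_from_world" (4x4, takes a point from world to camera coordinates). Camera axes: x right, y down, z forward; pixel columns grow to the right and rows downward; lengths in m; the calibration is good to about 2 mm. A picture is of the moment at which its call begins. There is no depth.
- r.close_job(): hands the job in; it is judged then, once.
The state is a dict: "time_s": time; "qpos": joint angles; "joint_velocities": joint speeds; "tau": joint torques, N m; "ee_pos": TCP position; "tool_rot": TCP orientation; "wrist_force": force on the tool from outside, world axes, zero at the start; "torque": the same for the moment, N m; "opening": finger opening in m; "finger_force": force on a finger pad.
Only numpy, scipy, OpenCV 4.12 (cv2) and the standard library are available. Lean on these libraries where they do the work, as an engineer would, in place of code of your own. Each camera call takes 0.05 s, during which the arm holds its last target. There are 200 camera calls.

## Task

Tip the three cedar balls out of the steel scoop into the wooden chute's hopper while its gate is shut, and stand the empty scoop upright on the bench again and let go of it. Then pull the chute's spring-return slide gate out by its handle until the handle is level with the index clip on the rail, so that all three balls roll down into the carton, and finish holding the gate there: it snaps shut if let go. Leave the polish tin, shoe last, brush and cream jar where they are.

Things in the scene. Friction and masses are not known exactly. Their poses are not given: they have to be found in the camera images.
- scoop: Loose steel scoop bin holding the balls, 0.18 kg. 60 wide (its y), floor from x = -35 to 25, side and back walls 60 high, 3 to 4 thick. Origin on its underside, mid-width; x points to the pouring lip, z up. Grip it across the side walls near x = 0.
- scoop_lip (a point): Middle of the scoop's pouring lip, at x = 60, z = 35 of the scoop: the top edge of the front wall, which slopes out at 45 degrees from the floor. The balls roll out over it once the scoop is tipped forwards well past 45 degrees (70 empties it).
- ball0_center (a point): Centre of a loose wooden cedar ball, 20 in diameter, 12 g (ball 1 of 3). At the start it lies in the scoop.
- ball1_center (a point): Centre of a loose wooden cedar ball, 20 in diameter, 12 g (ball 2 of 3). At the start it lies in the scoop.
- ball2_center (a point): Centre of a loose wooden cedar ball, 20 in diameter, 12 g (ball 3 of 3). At the start it lies in the scoop.
- chute: Fixed wooden gravity chute; place and yaw vary. Origin on the bench under the middle of the gate; balls roll along its -y; z up. Floor slopes 12 degrees, from 95 high at the back (y = 163) to 60 at the gate (y = 0), then a spout to y = -45. From its -x side a rail 26 wide (top at z = 58) runs out to x = -199.
- hopper (a point): In the middle of the hopper's open top, at rim height (130 above the bench), x = 0, y = 100 of the chute. The opening: x from -56 to 56 for y from 64 to 163, narrowing to x from -31 to 31 at the gate (y = 0); walls 6 thick.
- gate (a joint): Opening (m) of the steel slide gate across the chute's exit (62 wide): 0 is shut, grows as the handle is pulled along the chute's -x; stop at 0.1. A spring pulls it shut: about 3 N at 0, 8 N at 0.07.
- handle (a point): Centre of the gate's handle: an upright dark wooden block 22 (x) x 16 (y) x 62 (z), moving with the gate. It is 111 above the bench; axes parallel to the chute's. Gate shut: at x = -95, y = -3 of the chute. A bar at z 61 to 81 joins it to the gate on its +x side. Pinch it from above across its y faces. A small pointer at its foot marks its centre.
- marker: Index clip fixed on the rail: a dark steel saddle with an upright fin 4 thick, 30 high; its place along the rail varies (handle travel 66 to 86). Origin at the middle of its underside, on the rail; axes parallel to the chute's. At the mark the handle's centre and this origin have the same x in the chute's frame. The gate slides past it freely.
- carton: Fixed low open cardboard carton under the spout, 150 x 160 x 44 high, walls 4; origin at the centre of its underside.
- polish_tin: Bystander, leave alone: a round dark flat polish tin, 76 across, 26 high; origin at the centre of its underside.
- last: Bystander, leave alone: a wooden shoe last (foot form) about 210 long, 64 wide, 75 high, heel at its -x end; origin on its underside.
- shoe_brush: Bystander, leave alone: a wooden shoe brush 150 x 46 x 40 lying bristles down, long side along its x; origin at the centre of its underside.
- cream_jar: Bystander, leave alone: a small closed round jar 52 across and 60 high; origin at the centre of its underside.

How it is judged:
On the way, in this order (a step that is already met when the one before it is completed fails the run):
1. all three balls are in the hopper behind the shut gate (x of ball0_center in the frame of chute between -0.06 and 0.06 m and y of ball0_center in the frame of chute between 0.003 and 0.166 m and z of ball0_center in the frame of chute between 0.05 and 0.128 m and x of ball1_center in the frame of chute between -0.06 and 0.06 m and y of ball1_center in the frame of chute between 0.003 and 0.166 m and z of ball1_center in the frame of chute between 0.05 and 0.128 m and x of ball2_center in the frame of chute between -0.06 and 0.06 m and y of ball2_center in the frame of chute between 0.003 and 0.166 m and z of ball2_center in the frame of chute between 0.05 and 0.128 m and value of joint gate below 0.006 m), for 0.2 s.
2. the scoop stands upright on the bench, let go, with the balls in the hopper and the gate still shut (all of step 1 and angle between scoop's own z axis and vertical below 0.1 rad and height (world z) of scoop between -0.006 and 0.006 m and contact force between the fingers and scoop below 0.2 N and linear speed of scoop below 0.03 m/s), for 0.2 s.
3. the gate is pulled out to the index clip (x of handle in the frame of marker between -0.006 and 0.006 m and contact force between the fingers and gate above 2 N), for 0.3 s.
At the end, for the whole second after the job is handed in: The fingers hold the gate's handle (more than 2 N) with its centre within 6 mm of the index clip along the slide, still; all three balls lie in the carton; the scoop stands upright (within 0.1 rad) on the bench, not touched by the fingers (all of step 3 and velocity of joint gate between -0.01 and 0.01 m/s and x of ball0_center in the frame of carton between -0.075 and 0.075 m and y of ball0_center in the frame of carton between -0.08 and 0.08 m and z of ball0_center in the frame of carton between 0 and 0.044 m and x of ball1_center in the frame of carton between -0.075 and 0.075 m and y of ball1_center in the frame of carton between -0.08 and 0.08 m and z of ball1_center in the frame of carton between 0 and 0.044 m and x of ball2_center in the frame of carton between -0.075 and 0.075 m and y of ball2_center in the frame of carton between -0.08 and 0.08 m and z of ball2_center in the frame of carton between 0 and 0.044 m and angle between scoop's own z axis and vertical below 0.1 rad and height (world z) of scoop between -0.006 and 0.006 m and contact force between the fingers and scoop below 0.2 N and linear speed of scoop below 0.03 m/s); the arm keeps its last pose, push and grip.
It fails at once if the polish tin is shifted by more than 30 mm (distance of polish_tin from where it was at the start of the episode above 0.03 m).
It fails at once if the last is shifted by more than 30 mm (distance of last from where it was at the start of the episode above 0.03 m).
It fails at once if the shoe brush is shifted by more than 30 mm (distance of shoe_brush from where it was at the start of the episode above 0.03 m).
It fails at once if the cream jar is shifted by more than 30 mm (distance of cream_jar from where it was at the start of the episode above 0.03 m).
It also fails if it takes over 72 s, if anything falls off the work surface, if the arm or the gripper's body presses on something with over 40 N, if the wrist force passes 120 N, or if a joint passes its speed limit or range.

## Working session

There is one attempt and no reset: what is moved stays moved. The work goes in short steps, Python scripts to look and compute and a shell command to move; the robot and the scene stay as the last step left them, time stands still between calls to the robot, and variables do not carry over. Pictures are saved under pics/ and viewed, at most 10 in all, crops included, and the job is handed in when it is done.

```bash
ls; mkdir -p pics
cat > h.py <<'E'
import numpy as np,cv2
from bench import r
def grab(n,f):
    d=r.get_image(n); cv2.imwrite('pics/'+f+'.png',d['img'][...,::-1]); np.savez('pics/'+f+'.npz',**d); return d
def ld(f): return dict(np.load('pics/'+f+'.npz'))
def ray(d,u,v):
    x=(u-d['cx'])/d['fx'];y=(v-d['cy'])/d['fy'];q=np.hypot(x,y);s=q
    for _ in range(30): s=q/(1+d['k1']*s*s)
    k=s/q if q>0 else 1
    T=np.linalg.inv(d['camera_from_world'])
    return T[:3,3],T[:3,:3]@np.array([x*k,y*k,1.])
def onz(d,u,v,z):
    o,a=ray(d,u,v); return o+a*(z-o[2])/a[2]
def proj(d,p):
    c=d['camera_from_world']@np.append(p,1);x,y=c[0]/c[2],c[1]/c[2];s=1+d['k1']*(x*x+y*y)
    return np.array([x*s*d['fx']+d['cx'],y*s*d['fy']+d['cy']])
E
python3 - <<'E'
from h import *
np.set_printoptions(precision=3,suppress=True)
for n in('scene','top'):
    d=grab(n,n+'0');print(n,d['fx'],d['k1'],np.linalg.inv(d['camera_from_world']))
print(r.state())
E
```

```text
bench.py
inch.py
pics
scene 449.60272218371017 0.022295884049717895 [[ 0.84   0.394 -0.373  0.991]
 [ 0.542 -0.593  0.596 -0.603]
 [ 0.014 -0.703 -0.711  0.904]
 [ 0.     0.     0.     1.   ]]
top 496.7475737692185 -0.05584329981238558 [[ 0.011 -0.99   0.14   0.412]
 [-1.    -0.014 -0.018  0.053]
 [ 0.019 -0.14  -0.99   1.314]
 [ 0.     0.     0.     1.   ]]
{'time_s': 0.1, 'qpos': array([-1.347,  0.291, -0.154,  1.127,  0.   ,  1.431]), 'joint_velocities': array([-0.002, -0.001,  0.004, -0.001,  0.003,  0.001]), 'tau': array([  0.001, -53.798,  33.192,   0.009,  -0.   ,   0.   ]), 'ee_pos': array([ 0.186, -0.49 ,  0.231]), 'tool_rot': array([[ 0.935,  0.355, -0.   ],
       [ 0.355, -0.935,  0.001],
       [ 0.   , -0.001, -1.   ]]), 'wrist_force': array([-0.77 ,  1.487, -0.703]), 'torque': array([-0.059, -0.031, -0.035]), 'finger_force': 0.0, 'opening': 0.08509347232334967}
```

View pics/top0.png

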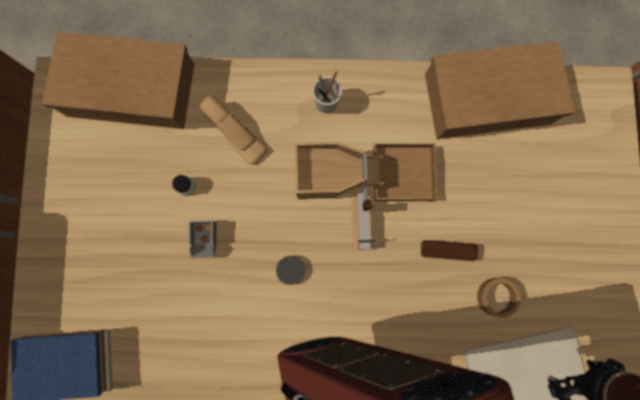

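View pics/scene0.png

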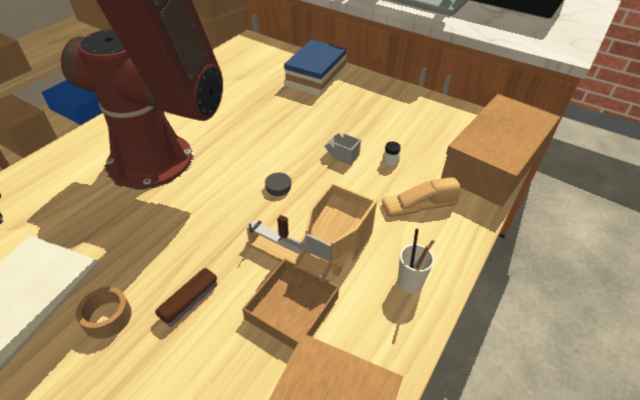

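The top view shows the scoop at about (203,238), chute at (295–385,145–195), rail down to (364,245), handle at (367,205) and carton at (405,172). The scene view agrees: scoop (343,148), handle (283,227), clip near (252,230). I'll enlarge these for detail.

Run:
```python
import cv2,numpy as np
t=cv2.imread('pics/top0.png');s=cv2.imread('pics/scene0.png')
a=cv2.resize(t[210:270,180:230],(400,480),interpolation=2)  #8x
b=cv2.resize(s[125:175,315:365],(400,400),interpolation=2)
c=cv2.resize(t[135:260,285:445],None,fx=5,fy=4.8,interpolation=2)
cv2.imwrite('pics/c1.png',np.hstack([a,np.vstack([b,np.zeros((80,400,3),np.uint8)])]))
cv2.imwrite('pics/c2.png',cv2.resize(c,(800,600)))
cv2.imwrite('pics/c3.png',cv2.resize(s[180:280,240:380],(784,560),interpolation=2)) #5.6x
```

```text
(no output)
```

View pics/c1.png

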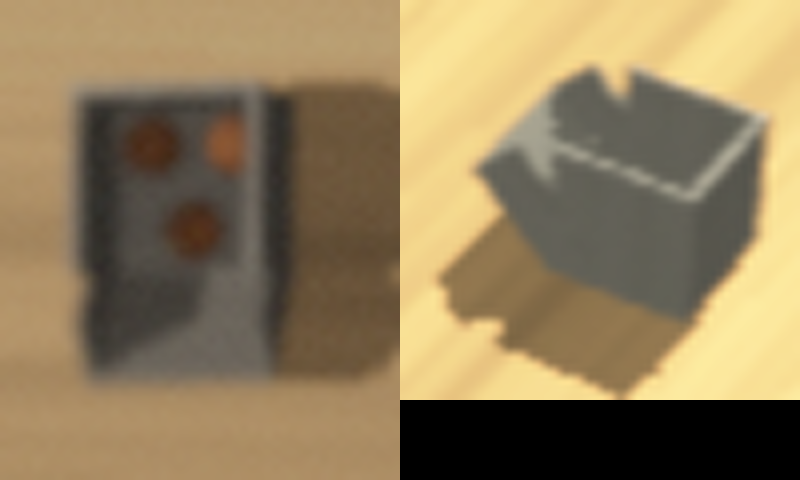

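View pics/c2.png

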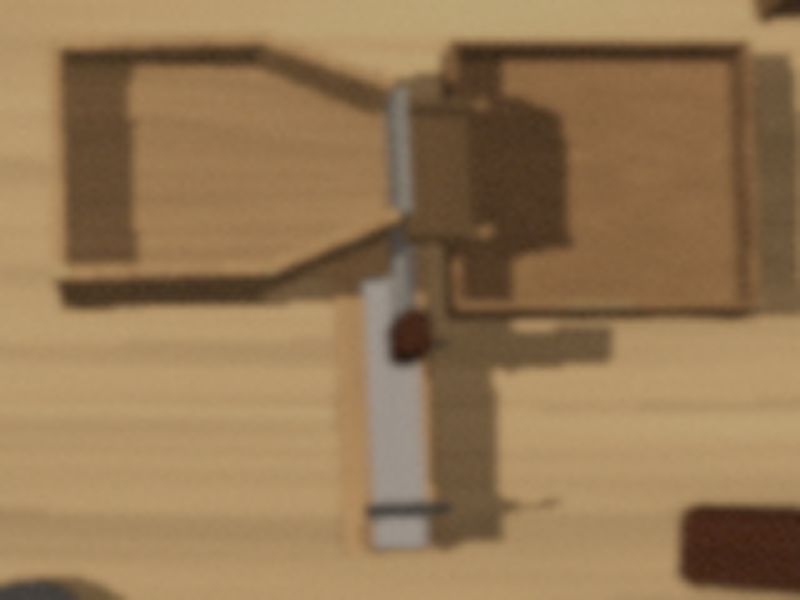

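View pics/c3.png

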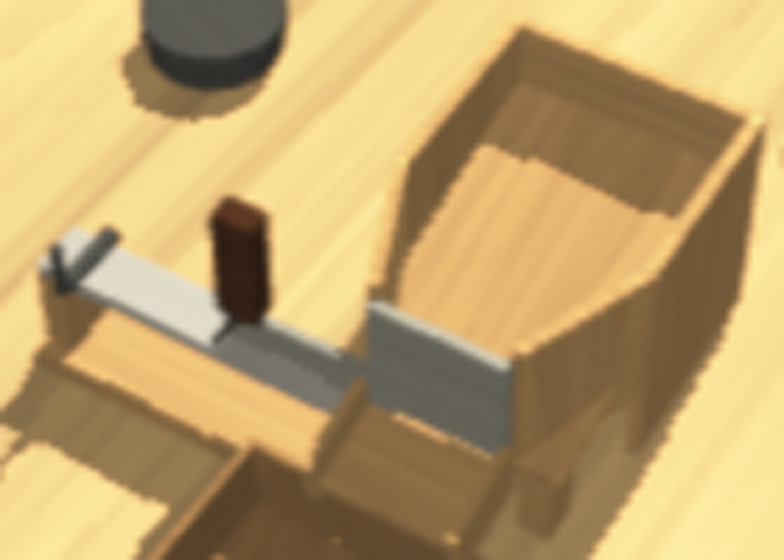

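The crops show the scoop's lip pointing image-down (−x world), with all three balls by its back wall. The hopper's rim back corners are at about c2 (62,46) and (58,282). The rail ends at (372–430,548), the clip line is at v≈509, and the handle top is at (411,335).

Run:
```python
from h import *
np.set_printoptions(precision=4,suppress=True)
t=ld('top0');s=ld('scene0')
def cr(ox,oy,sx,sy): return lambda u,v:(ox+(u+.5)/sx-.5,oy+(v+.5)/sy-.5)
c1=cr(180,210,8,8);c1s=cr(315,125,8,8);c2=cr(285,135,5,4.8);c3=cr(240,180,5.6,5.6)
P=lambda d,c,u,v,z:onz(d,*c(u,v),z)
print('scoop top')
for u,v,z in((72,85,.06),(265,82,.06),(88,381,.035),(274,381,.035)):print(P(t,c1,u,v,z))
print('scoop scene: back -y?')
for u,v,z in((770,118,.06),(695,200,.06),(475,168,.035),(695,322,0),(550,270,0)):print(P(s,c1s,u-400,v,z))
print('chute top: rim back corners, rail edges, rail end')
for u,v,z in((60,45,.13),(58,283,.13),(362,285,.058),(372,548,.058),(426,380,.058),(430,547,.058),(411,335,.142),(411,509,.06)):print(P(t,c2,u,v,z))
print('chute scene: rim back corners, handle top, clip')
for u,v,z in((522,25,.13),(764,118,.13),(240,208,.142),(75,229,.058),(40,265,.058),(220,338,.058)):print(P(s,c3,u,v,z))
```

```text
scoop top
[0.5174 0.376  0.06  ]
[0.5192 0.3149 0.06  ]
[0.4248 0.3729 0.035 ]
[0.4257 0.3134 0.035 ]
scoop scene: back -y?
[0.5171 0.3747 0.06  ]
[0.5179 0.3169 0.06  ]
[0.4242 0.314  0.035 ]
[0.5208 0.3194 0.    ]
[0.459  0.3146 0.    ]
chute top: rim back corners, rail edges, rail end
[0.7015 0.1036 0.13  ]
[0.5793 0.1022 0.13  ]
[ 0.5905 -0.0502  0.058 ]
[ 0.4511 -0.0556  0.058 ]
[ 0.5401 -0.083   0.058 ]
[ 0.4519 -0.0849  0.058 ]
[ 0.5539 -0.0667  0.142 ]
[ 0.4716 -0.0751  0.06  ]
chute scene: rim back corners, handle top, clip
[0.5862 0.0983 0.13  ]
[0.703  0.1067 0.13  ]
[ 0.5535 -0.0676  0.142 ]
[ 0.4514 -0.0594  0.058 ]
[ 0.4519 -0.0845  0.058 ]
[ 0.5427 -0.0741  0.058 ]
```

```bash
cat >> h.py <<'E'
from scipy.spatial.transform import Rotation as Ro
def go(p,Rt,q=None,Rc=None):
    s=r.state(); q=s['ee_pos'] if q is None else q; Rc=s['tool_rot'] if Rc is None else Rc
    d=Rc.T@(np.array(p)-q); w=Ro.from_matrix(Rc.T@Rt).as_rotvec()
    print('row',np.round(d,4),np.round(w,4),'dist',np.linalg.norm(d).round(3),'turn',np.linalg.norm(w).round(3))
def tool(yaw,tilt=0):
    # tool pointing down, x at yaw; tilt>0 turns tool z up towards tool x
    return Ro.from_euler('z',yaw).as_matrix()@np.diag([1.,-1,-1])@Ro.from_euler('y',tilt).as_matrix()
E
python3 -c "
from h import *
print(tool(0,1.2)[:,2]);go([.483,.3445,.16],tool(.024))"
```

```text
[ 0.93203909  0.         -0.36235775]
row [ 0.5738 -0.6752  0.0717] [-0.0011  0.      0.3388] dist 0.889 turn 0.339
```

```bash
python3 inch.py '.5738 -.6752 0 0 0 .3388;.5738 -.6752 0 0 0 .3388;.5738 -.6752 0 0 0 .3388;.5738 -.6752 0 0 0 .3388;.5738 -.6752 0 0 0 .3388' .085; python3 -c "
from h import *
go([.483,.3445,.18],tool(.024))"
```

```text
time_s: 0.72
ee_pos: [0.2912, -0.1945, 0.2312]
tool_rot: [[1.0, 0.023, 0.0], [0.023, -1.0, -0.0], [0.0, 0.0, -1.0]]
wrist_force: [0.9, 0.7, -0.4]
opening: 0.0847
finger_force: 0.0
row [ 0.2043 -0.5344  0.0513] [ 0.0001 -0.0004 -0.0008] dist 0.574 turn 0.001
```

```bash
python3 inch.py '.2043 -.5344 .05 0 0 0;.2043 -.5344 .05 0 0 0;.2043 -.5344 .05 0 0 0;.2043 -.5344 .05 0 0 0;.2043 -.5344 .05 0 0 0' >/dev/null; python3 -c "
from h import *
go([.483,.3445,.12],tool(.024))"
```

```text
row [ 0.0971 -0.2495  0.0858] [-0.0075 -0.0002  0.0145] dist 0.281 turn 0.016
```

```bash
python3 inch.py '.0971 -.2495 .085 0 0 0;.0971 -.2495 .085 0 0 0;.0971 -.2495 .085 0 0 0;.0971 -.2495 .085 0 0 0;.0971 -.2495 .085 0 0 0' >/dev/null; python3 inch.py '0 0 0 0 0 0;0 0 0 0 0 0'
python3 - <<'E'
from h import *
go([.483,.3445,.12],tool(.024)); go([.483,.3445,.015],tool(.024))
E
```

```text
time_s: 2.22
ee_pos: [0.4806, 0.1466, 0.1381]
tool_rot: [[0.993, 0.114, -0.009], [0.114, -0.992, 0.056], [-0.002, -0.057, -0.998]]
wrist_force: [0.2, -1.0, -0.1]
opening: 0.0853
finger_force: 0.0
row [ 0.025  -0.195   0.0292] [-0.057   0.0049  0.0901] dist 0.199 turn 0.107
row [ 0.0252 -0.189   0.1341] [-0.057   0.0049  0.0901] dist 0.233 turn 0.107
```

The last joint was at its limit, so I'll use the half-turn grasp: rotate the tool about −3.05 rad about its own z.

```bash
python3 inch.py '0 -.05 -.04 -.057 .005 -.9;0 -.05 -.04 -.057 .005 -.9;0 -.05 -.04 -.057 .005 -.9;0 -.05 -.04 -.057 .005 -.9;0 -.05 -.04 -.057 .005 -.9'
python3 - <<'E'
from h import *
print(r.state()['qpos']);go([.483,.3445,.14],tool(.024+np.pi))
E
```

```text
time_s: 2.85
ee_pos: [0.4753, 0.194, 0.1814]
tool_rot: [[0.524, 0.851, 0.026], [0.852, -0.524, 0.013], [0.024, 0.016, -1.0]]
wrist_force: [0.2, 0.3, 0.1]
opening: 0.0845
finger_force: 0.0
[ 0.24113306  0.2802904  -0.30536988  0.95692329  0.00598924  2.36362937]
row [ 0.1312 -0.073   0.0434] [ 0.0351  0.0025 -2.1462] dist 0.156 turn 2.147
```

```bash
A='.131 -.073 .03 .035 0 -2.146'; python3 inch.py '.131 -.073 .03 .035 0 -2.146;.131 -.073 .03 .035 0 -2.146;.131 -.073 .03 .035 0 -2.146;.131 -.073 .03 .035 0 -2.146;.131 -.073 .03 .035 0 -2.146'
python3 - <<'E'
from h import *
print(r.state()['qpos']);go([.483,.3445,.14],tool(.024+np.pi))
E
```

```text
time_s: 3.48
ee_pos: [0.4832, 0.3444, 0.1532]
tool_rot: [[-0.378, 0.926, 0.01], [0.926, 0.378, 0.014], [0.009, 0.015, -1.0]]
wrist_force: [-0.2, -1.0, -0.0]
opening: 0.0852
finger_force: 0.0
[ 0.49208245  0.45769651 -0.11526519  0.98214868  0.00732572  1.67562714]
row [ 0.     -0.0004  0.0132] [ 1.8400e-02  1.1000e-03 -1.2075e+00] dist 0.013 turn 1.208
```

```bash
python3 inch.py '0 0 0 .018 0 -1.207;0 0 0 .018 0 -1.207;0 0 0 .018 0 -1.207;0 0 0 .018 0 -1.207;0 0 0 .018 0 -1.207' >/dev/null; python3 inch.py '0 0 0 0 0 -.265;0 0 0 0 0 -.265;0 0 0 0 0 -.265'
python3 - <<'E'
from h import *
go([.483,.3445,.015],tool(.024+np.pi));d=grab('top','top1');grab('scene','scene1')
print(r.state()['qpos'])
E
```

```text
time_s: 4.47
ee_pos: [0.4835, 0.344, 0.1534]
tool_rot: [[-1.0, -0.011, 0.002], [-0.011, 1.0, 0.004], [-0.002, 0.004, -1.0]]
wrist_force: [0.4, 0.7, -0.8]
opening: 0.0852
finger_force: 0.0
row [ 0.0008 -0.      0.1384] [ 0.0039  0.0019 -0.0128] dist 0.138 turn 0.014
[ 0.4937996   0.46796151 -0.09826201  1.00111229  0.00265698  0.48383979]
```

```bash
python3 inch.py '0 0 .06 .004 .002 -.013;0 0 .11 .004 .002 -.013;0 0 .138 .004 .002 -.013;0 0 .138 .004 .002 -.013;0 0 .138 .004 .002 -.013' && python3 inch.py '0 0 0 0 0 0;0 0 0 0 0 0;0 0 0 0 0 0;0 0 0 0 0 0;0 0 0 0 0 0' .05 40
```

```text
time_s: 5.2
ee_pos: [0.4847, 0.3452, 0.0161]
tool_rot: [[-1.0, -0.024, 0.001], [-0.024, 1.0, 0.001], [-0.001, 0.001, -1.0]]
wrist_force: [0.6, 1.0, 0.1]
opening: 0.0851
finger_force: 0.0
time_s: 5.82
ee_pos: [0.4849, 0.3453, 0.0164]
tool_rot: [[-1.0, -0.025, 0.002], [-0.025, 1.0, 0.001], [-0.002, 0.001, -1.0]]
wrist_force: [-0.5, -0.7, 6.5]
opening: 0.0596
finger_force: 43.4
```

```bash
cat >> h.py <<'E'
def pour(L,th,yaw=np.pi+.035):
    R=tool(yaw,-th); go(np.array(L)-R@[.0614,0,-.0186],R)
E
python3 inch.py '0 0 -.03 0 0 0;0 0 -.08 0 0 0;0 0 -.13 0 0 0;0 0 -.17 0 0 0;0 0 -.17 0 0 0'; python3 -c "
from h import *
pour([.655,.052,.205],0)"
```

```text
time_s: 6.45
ee_pos: [0.4858, 0.3459, 0.1887]
tool_rot: [[-1.0, -0.025, 0.005], [-0.025, 1.0, 0.003], [-0.005, 0.003, -1.0]]
wrist_force: [0.1, -0.2, -2.2]
opening: 0.0599
finger_force: 44.5
row [-0.2232 -0.2974  0.0027] [ 0.0028  0.0055 -0.01  ] dist 0.372 turn 0.012
```

```bash
python3 inch.py '-.02 -.026 0 0 0 0;-.05 -.067 0 0 0 0;-.085 -.113 0 0 0 0;-.12 -.16 0 0 0 0;-.15 -.2 0 0 0 0'; python3 inch.py '-.03 -.04 0 0 0 0;-.055 -.073 0 0 0 0;-.07 -.093 0 0 0 0;-.073 -.097 0 0 0 0;-.073 -.097 0 0 0 0';python3 -c "
from h import *
pour([.655,.052,.205],0);pour([.655,.052,.165],.7);print(r.state()['qpos'])"
```

```text
time_s: 7.08
ee_pos: [0.6394, 0.1466, 0.1836]
tool_rot: [[-1.0, -0.024, -0.002], [-0.024, 1.0, -0.0], [0.002, -0.0, -1.0]]
wrist_force: [0.3, 1.4, -2.7]
opening: 0.06
finger_force: 44.5
time_s: 7.7
ee_pos: [0.7137, 0.0538, 0.1838]
tool_rot: [[-1.0, -0.025, -0.002], [-0.025, 1.0, 0.0], [0.002, 0.0, -1.0]]
wrist_force: [-0.7, 0.2, -2.9]
opening: 0.0595
finger_force: 44.5
row [-0.0027  0.0003 -0.0026] [ 0.0002 -0.0022 -0.0101] dist 0.004 turn 0.01
row [-0.0002  0.0003 -0.0066] [-0.0034 -0.7021 -0.0098] dist 0.007 turn 0.702
[-2.68882894e-02  6.98121503e-01  3.86471362e-01  1.26130769e+00
  5.64229645e-05 -5.17410486e-02]
```

```bash
python3 inch.py '0 0 -.007 0 -.15 0;0 0 -.007 0 -.3 0;0 0 -.007 0 -.45 0;0 0 -.007 0 -.6 -.005;0 0 -.007 0 -.7 -.01'
python3 - <<'E'
from h import *
a=grab('top','top2');b=grab('scene','scene2')
pour([.655,.052,.15],.8);print(r.state()['qpos'])
f=lambda d,x,y:cv2.resize(d['img'][y:y+120,x:x+120,::-1],(400,400),interpolation=2)
cv2.imwrite('pics/c4.png',np.hstack([f(a,270,100),f(b,290,130)]))
E
```

```text
time_s: 8.32
ee_pos: [0.7116, 0.0552, 0.1916]
tool_rot: [[-0.763, -0.036, 0.645], [-0.03, 0.999, 0.021], [-0.646, -0.003, -0.763]]
wrist_force: [0.4, -0.0, -3.2]
opening: 0.0593
finger_force: 44.7
row [ 0.003  -0.0012  0.0068] [-0.0013 -0.1059  0.0025] dist 0.008 turn 0.106
[-0.04916212  0.2630998  -0.62382399 -0.00854406  0.05241005 -0.06717837]
```

View pics/c4.png

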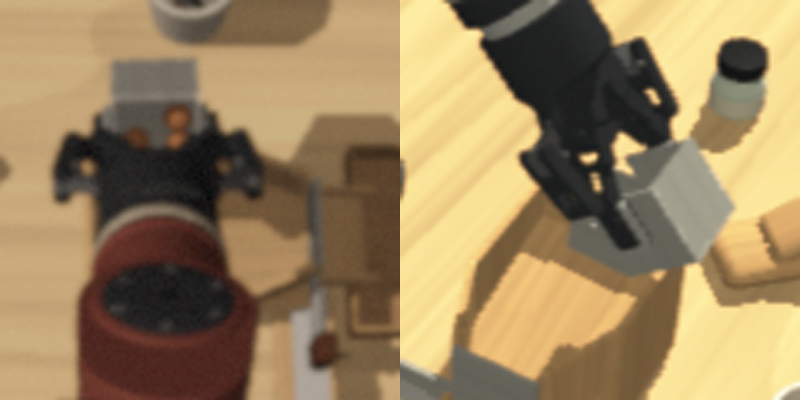

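The balls have rolled to the front of the scoop, and the lip is over the wide part of the hopper, clear of the rim. I'll tip slowly about the lip.

Run:
```python
from h import *
for t in (.8,.9,1.,1.1,1.2,1.3): pour([.655,.052,.146],t)
```

```text
row [ 0.0056 -0.0012  0.0098] [-0.0013 -0.1059  0.0025] dist 0.011 turn 0.106
row [ 0.0047 -0.0012  0.0035] [-0.0011 -0.2059  0.0026] dist 0.006 turn 0.206
row [ 0.0045 -0.0012 -0.0029] [-0.001  -0.3059  0.0026] dist 0.005 turn 0.306
row [ 0.0049 -0.0012 -0.0093] [-0.0009 -0.4059  0.0027] dist 0.011 turn 0.406
row [ 0.0059 -0.0012 -0.0157] [-0.0007 -0.5059  0.0027] dist 0.017 turn 0.506
row [ 0.0076 -0.0012 -0.0218] [-6.000e-04 -6.059e-01  2.800e-03] dist 0.023 turn 0.606
```

```bash
python3 inch.py '.0056 -.0012 .0098 0 -.05 0;.0056 -.0012 .0098 0 -.106 0;.005 -.0012 .0066 0 -.156 0;.0047 -.0012 .0035 0 -.206 0;.0047 -.0012 .0035 0 -.206 0'>/dev/null
python3 - <<'E'
from h import *
for t in (.95,1.,1.1,1.2,1.3): pour([.655,.052,.143],t)
E
```

```text
row [ 0.0065  0.0011 -0.0036] [-0.0018 -0.0481  0.0025] dist 0.007 turn 0.048
row [ 0.0057  0.0011 -0.0068] [-0.0018 -0.0981  0.0025] dist 0.009 turn 0.098
row [ 0.0048  0.0011 -0.0131] [-0.0016 -0.1981  0.0026] dist 0.014 turn 0.198
row [ 0.0045  0.0011 -0.0195] [-0.0015 -0.2981  0.0027] dist 0.02 turn 0.298
row [ 0.0049  0.0011 -0.0259] [-0.0014 -0.3981  0.0028] dist 0.026 turn 0.398
```

```bash
python3 inch.py '.006 .001 -.0036 0 -.048 0;.0057 .001 -.0068 0 -.098 0;.0052 .001 -.01 0 -.148 0;.0048 .001 -.0131 0 -.198 0;.0046 .001 -.016 0 -.248 0'>/dev/null; python3 inch.py '0 0 -.004 0 -.05 0;0 0 -.007 0 -.1 0;0 0 -.01 0 -.15 0;0 0 -.01 0 -.15 0;0 0 -.01 0 -.15 0'
python3 - <<'E'
from h import *
a=grab('top','top3');b=grab('scene','scene3')
pour([.655,.052,.146],1.3);pour([.655,.052,.15],1.4);print(r.state()['qpos'])
f=lambda d,x,y:cv2.resize(d['img'][y:y+120,x:x+120,::-1],(400,400),interpolation=2)
cv2.imwrite('pics/c5.png',np.hstack([f(a,270,100),f(b,290,130)]))
E
```

```text
time_s: 10.3
ee_pos: [0.6895, 0.0526, 0.196]
tool_rot: [[-0.265, -0.035, 0.964], [-0.013, 0.999, 0.032], [-0.964, -0.003, -0.265]]
wrist_force: [0.1, 0.5, -1.3]
opening: 0.06
finger_force: 44.7
row [-0.0029  0.0007 -0.0008] [-0.0015  0.0043  0.0035] dist 0.003 turn 0.006
row [-0.0083  0.0006 -0.008 ] [-0.0013 -0.0957  0.0035] dist 0.012 turn 0.096
[-0.08225671  0.66150951 -1.2085658  -1.60188553  0.11159819 -0.03448521]
```

View pics/c5.png

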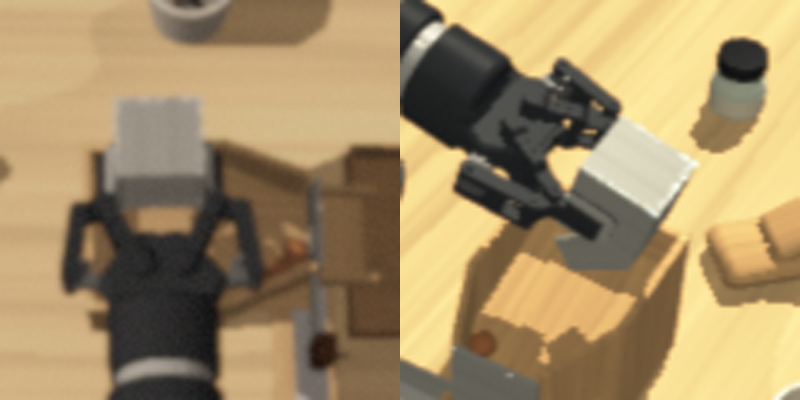

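Balls have left the scoop: one is visible by the gate at c5 (482,343), and the weight on the wrist has dropped. I'll untip, lift, and count them.

Run:
```python
from h import *
for t in (1.2,1.,.8,.6):pour([.655,.055,.205],t)
```

```text
row [-0.0577  0.0035 -0.0102] [-0.0017  0.1043  0.0034] dist 0.059 turn 0.104
row [-0.0515  0.0035  0.0011] [-0.002   0.3043  0.0032] dist 0.052 turn 0.304
row [-0.0433  0.0035  0.0109] [-0.0023  0.5043  0.003 ] dist 0.045 turn 0.504
row [-0.0333  0.0036  0.0189] [-0.0027  0.7043  0.0028] dist 0.038 turn 0.704
```

```bash
python3 inch.py '-.03 0 -.005 0 .02 0;-.057 .003 -.01 0 .104 0;-.052 .003 -.002 0 .254 0;-.0475 .003 .006 0 .404 0;-.042 .003 .012 0 .53 0'>/dev/null
python3 - <<'E'
from h import *
for t in (.6,.3,0):pour([.655,.06,.205],t)
R=tool(np.pi+.024); go([.4855,.3455,.2],R)
E
```

```text
row [0.0052 0.006  0.0094] [-0.0031  0.292   0.0011] dist 0.012 turn 0.292
row [0.018  0.006  0.0236] [-0.0033  0.592   0.0006] dist 0.03 turn 0.592
row [0.0345 0.0061 0.0334] [-3.40e-03  8.92e-01  1.00e-04] dist 0.048 turn 0.892
row [ 0.1621  0.297  -0.1479] [0.0015 0.892  0.0104] dist 0.369 turn 0.892
```

```bash
python3 inch.py '.162 .297 -.148 0 .892 .01;.162 .297 -.148 0 .892 .01;.162 .297 -.148 0 .892 .01;.162 .297 -.148 0 .892 .01;.162 .297 -.148 0 .892 .01'
python3 - <<'E'
from h import *
a=grab('top','top4');b=grab('scene','scene4')
R=tool(np.pi+.024); go([.4855,.3455,.06],R)
f=lambda d,x,y,w:cv2.resize(d['img'][y:y+w,x:x+w,::-1],(400,400),interpolation=2)
cv2.imwrite('pics/c6.png',np.hstack([f(a,285,130,100),f(b,290,170,100)]))
E
```

```text
time_s: 11.65
ee_pos: [0.5441, 0.2744, 0.2083]
tool_rot: [[-0.998, -0.025, 0.061], [-0.025, 1.0, 0.004], [-0.061, 0.003, -0.998]]
wrist_force: [1.8, 0.5, -2.9]
opening: 0.0599
finger_force: 44.7
row [0.0634 0.07   0.1422] [0.0026 0.055  0.0049] dist 0.171 turn 0.055
```

View pics/c6.png

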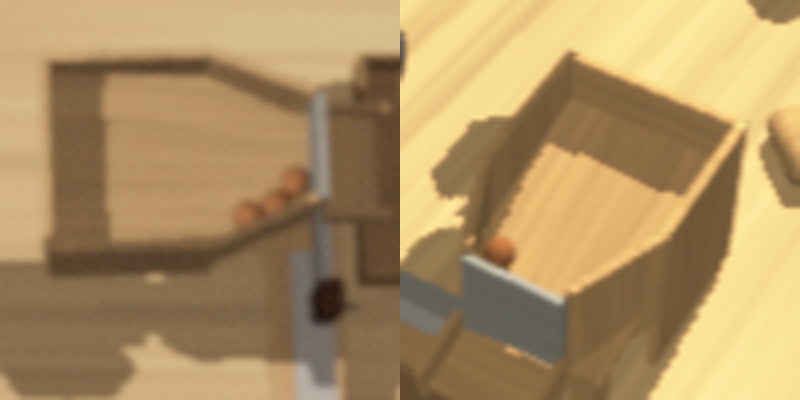

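All three balls lie along the hopper's −x wall behind the shut gate, at c6 (246,212), (275,200) and (295,180). Now I'll set the scoop back down.

```bash
python3 inch.py '.03 .035 .05 0 .055 .005;.0634 .07 .09 0 .055 .005;.0634 .07 .12 0 .055 .005;.0634 .07 .142 0 .055 .005;.0634 .07 .142 0 .055 .005'
python3 - <<'E'
from h import *
R=tool(np.pi+.024); go([.4855,.3455,.018],R);go([.4855,.3455,.0163],R)
E
```

```text
time_s: 12.38
ee_pos: [0.4884, 0.3413, 0.0591]
tool_rot: [[-1.0, -0.02, 0.007], [-0.02, 1.0, 0.002], [-0.007, 0.002, -1.0]]
wrist_force: [0.4, -0.9, -2.1]
opening: 0.0597
finger_force: 44.9
row [0.0031 0.0042 0.0411] [ 0.0016  0.0071 -0.0036] dist 0.041 turn 0.008
row [0.0031 0.0042 0.0428] [ 0.0016  0.0071 -0.0036] dist 0.043 turn 0.008
```

```bash
python3 inch.py '0 0 .018 0 .006 0;0 0 .032 0 .007 0;0 0 .039 0 .007 0;0 0 .041 0 .007 0;0 0 .0425 0 .007 0'; python3 inch.py '0 0 0 0 0 0;0 0 0 0 0 0'
```

```text
time_s: 13.0
ee_pos: [0.4898, 0.3422, 0.017]
tool_rot: [[-1.0, -0.02, 0.002], [-0.02, 1.0, 0.003], [-0.002, 0.003, -1.0]]
wrist_force: [0.2, -0.0, -1.8]
opening: 0.0594
finger_force: 45.1
time_s: 13.25
ee_pos: [0.4897, 0.3422, 0.0172]
tool_rot: [[-1.0, -0.02, 0.002], [-0.02, 1.0, 0.003], [-0.002, 0.003, -1.0]]
wrist_force: [-0.3, -0.4, -1.0]
opening: 0.0597
finger_force: 45.1
```

Force is still about −1, so it's barely off the bench. Lower 1 mm more, open, and rise.

```bash
python3 inch.py '0 0 .001 0 0 0;0 0 .0015 0 0 0;0 0 .0015 0 0 0'; python3 inch.py '0 0 0 0 0 0;0 0 0 0 0 0;0 0 0 0 0 0;0 0 0 0 0 0;0 0 0 0 0 0' .085;  python3 inch.py '0 0 -.02 0 0 0;0 0 -.06 0 0 0;0 0 -.12 0 0 0;0 0 -.18 0 0 0;0 0 -.21 0 0 0';python3 - <<'E'
from h import *
print(r.state()['qpos']);a=grab('top','top5')
E
```

```text
time_s: 13.62
ee_pos: [0.4898, 0.3422, 0.0164]
tool_rot: [[-1.0, -0.02, 0.002], [-0.02, 1.0, 0.003], [-0.002, 0.003, -1.0]]
wrist_force: [-3.2, -1.2, 9.2]
opening: 0.0595
finger_force: 46.1
time_s: 14.25
ee_pos: [0.4895, 0.342, 0.0153]
tool_rot: [[-1.0, -0.02, 0.001], [-0.02, 1.0, 0.002], [-0.001, 0.002, -1.0]]
wrist_force: [-0.9, 0.0, 0.1]
opening: 0.085
finger_force: 0.0
time_s: 14.88
ee_pos: [0.4903, 0.3421, 0.2291]
tool_rot: [[-1.0, -0.02, 0.005], [-0.02, 1.0, 0.005], [-0.005, 0.005, -1.0]]
wrist_force: [0.1, -0.2, -1.1]
opening: 0.0851
finger_force: 0.0
[0.48598925 0.42611516 0.04030323 1.17828043 0.0017453  0.4655797 ]
```

```bash
python3 -c "
from h import *
go([.5537,-.067,.22],tool(np.pi+.035))"
```

```text
row [-0.054  -0.4108  0.0098] [ 0.006   0.0082 -0.0146] dist 0.414 turn 0.018
```

```bash
python3 inch.py '-.054 -.411 .01 0 .005 -.014;-.054 -.411 .01 0 .005 -.014;-.054 -.411 .01 0 .005 -.014;-.054 -.411 .01 0 .005 -.014;-.054 -.411 .01 0 .005 -.014' .05 > /dev/null; python3 inch.py '-.014 -.1 0 0 0 0;-.014 -.1 0 0 0 0;-.014 -.1 0 0 0 0;-.014 -.1 0 0 0 0'
python3 - <<'E'
from h import *
go([.5537,-.067,.105],tool(np.pi+.035))
# scoop check: rim colours and lip, from scene
grab('scene','scene5');grab('top','top6')
E
```

```text
time_s: 16.05
ee_pos: [0.5534, -0.0663, 0.2165]
tool_rot: [[-0.999, -0.034, -0.004], [-0.034, 0.999, 0.003], [0.004, 0.003, -1.0]]
wrist_force: [0.7, 0.2, -0.7]
opening: 0.0497
finger_force: 0.0
row [-0.0008 -0.001   0.1115] [ 0.0031 -0.0044 -0.0009] dist 0.111 turn 0.005
```

```bash
python3 inch.py '-.001 -.001 .04 .003 -.004 0;-.001 -.001 .08 .003 -.004 0;-.001 -.001 .1 .003 -.004 0;-.001 -.001 .1115 .003 -.004 0;-.001 -.001 .1115 .003 -.004 0'; python3 inch.py '0 0 0 0 0 0;0 0 0 0 0 0;0 0 0 0 0 0;0 0 0 0 0 0;0 0 0 0 0 0' .005 60
```

```text
time_s: 16.77
ee_pos: [0.5541, -0.0668, 0.1051]
tool_rot: [[-0.999, -0.035, -0.0], [-0.035, 0.999, -0.0], [0.0, -0.0, -1.0]]
wrist_force: [0.1, -0.0, 0.5]
opening: 0.0499
finger_force: 0.0
time_s: 17.4
ee_pos: [0.5551, -0.0692, 0.1065]
tool_rot: [[-0.999, -0.034, 0.002], [-0.034, 0.999, -0.004], [-0.002, -0.004, -1.0]]
wrist_force: [-2.7, -7.5, 3.1]
opening: 0.0155
finger_force: 59.7
```

Run:
```python
from h import *
a=grab('top','top7');b=grab('scene','scene7')
f=lambda d,x,y,w:cv2.resize(d['img'][y:y+w,x:x+w,::-1],(400,400),interpolation=2)
cv2.imwrite('pics/c7.png',np.hstack([f(b,320,120,70),f(b,235,180,80)]))
```

```text
(no output)
```

View pics/c7.png

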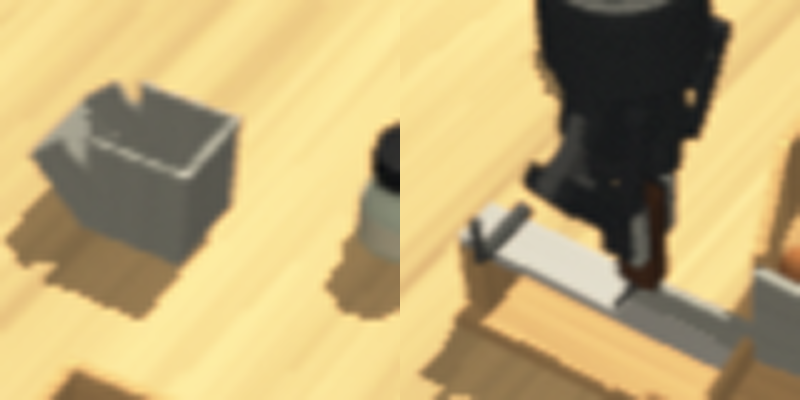

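The scoop stands upright at c7 (150,175) and the fingers pinch the handle at (640,230); the clip is at (500,235). Next I'll locate the clip precisely.

Run:
```python
from h import *
np.set_printoptions(precision=4,suppress=True)
t=ld('top0');s=ld('scene0')
g=cv2.cvtColor(t['img'],cv2.COLOR_RGB2GRAY).astype(float)
for c in (362,364,366,368,370,372):
    p=g[232:248,c]; w=np.clip(np.median(p)-15-p,0,None) ; 
    v=232+(w*np.arange(16))[:].sum()/max(w.sum(),1); print(c,p[5:14].astype(int),v, onz(t,c,v,.061),onz(t,c,v,.085))
for u,v in((92,260),(113,236),(58,262),(66,285)):
    q=(240+(u+.5)/5.6-.5,180+(v+.5)/5.6-.5);print(q,onz(s,*q,.061),onz(s,*q,.085))
hsv=cv2.cvtColor(t['img'],cv2.COLOR_RGB2HSV); m=(t['img'].max(2)<75).astype(np.uint8); m[:190]=0;m[220:]=0;m[:,:355]=0;m[:,380:]=0
M=cv2.moments(m,True);print(M['m00'],M['m10']/M['m00'],M['m01']/M['m00'],onz(t,M['m10']/M['m00'],M['m01']/M['m00'],.13))
```

```text
362 [147 141 123  92  77 101 132 146 149] 240.8 [ 0.4711 -0.0629  0.061 ] [ 0.4699 -0.0606  0.085 ]
364 [147 141 122  91  79 103 137 147 149] 240.7593984962406 [ 0.4712 -0.0679  0.061 ] [ 0.4701 -0.0656  0.085 ]
366 [148 142 123  89  75 104 136 148 148] 240.75177304964538 [ 0.4713 -0.073   0.061 ] [ 0.4702 -0.0706  0.085 ]
368 [147 138 115  82  77 104 132 144 148] 240.6338028169014 [ 0.4717 -0.078   0.061 ] [ 0.4705 -0.0755  0.085 ]
370 [136 128 110  82  72  89 105 113 115] 240.88333333333333 [ 0.4711 -0.0831  0.061 ] [ 0.47   -0.0805  0.085 ]
372 [100  98  85  69  64  76  81  82  80] 240.91666666666666 [ 0.4711 -0.0881  0.061 ] [ 0.4699 -0.0854  0.085 ]
(256.01785714285717, 226.01785714285714) [ 0.471  -0.0715  0.061 ] [ 0.4858 -0.0866  0.085 ]
(259.76785714285717, 221.73214285714286) [ 0.47   -0.0553  0.061 ] [ 0.4848 -0.0709  0.085 ]
(249.94642857142858, 226.375) [ 0.4593 -0.0806  0.061 ] [ 0.4744 -0.0955  0.085 ]
(251.375, 230.48214285714286) [ 0.4706 -0.089   0.061 ] [ 0.4854 -0.1037  0.085 ]
63.0 367.3015873015873 204.76190476190476 [ 0.5544 -0.0691  0.13  ]
```

```bash
python3 inch.py '.015 -.002 0 0 0 0;.035 -.002 0 0 0 0;.055 -.002 0 0 0 0;.073 -.002 0 0 0 0;.0825 -.002 0 0 0 0'; python3 inch.py '0 0 0 0 0 0;0 0 0 0 0 0;0 0 0 0 0 0;0 0 0 0 0 0'
python3 - <<'E'
from h import *
a=grab('top','top8');b=grab('scene','scene8')
f=lambda d,x,y,w,h,k:cv2.resize(d['img'][y:y+h,x:x+w,::-1],None,fx=k,fy=k,interpolation=2)
cv2.imwrite('pics/c8.png',np.hstack([f(b,225,170,60,85,6.6)[:560],f(b,240,190,110,160,3.5)[:560]]))
E
```

```text
time_s: 18.12
ee_pos: [0.4741, -0.0728, 0.1065]
tool_rot: [[-0.999, -0.035, 0.006], [-0.035, 0.999, -0.001], [-0.006, -0.001, -1.0]]
wrist_force: [9.9, 0.2, -4.7]
opening: 0.0153
finger_force: 59.0
time_s: 18.62
ee_pos: [0.4748, -0.0727, 0.1065]
tool_rot: [[-0.999, -0.035, 0.006], [-0.035, 0.999, -0.001], [-0.006, -0.001, -1.0]]
wrist_force: [7.7, 0.9, -2.4]
opening: 0.0152
finger_force: 59.2
```

View pics/c8.png

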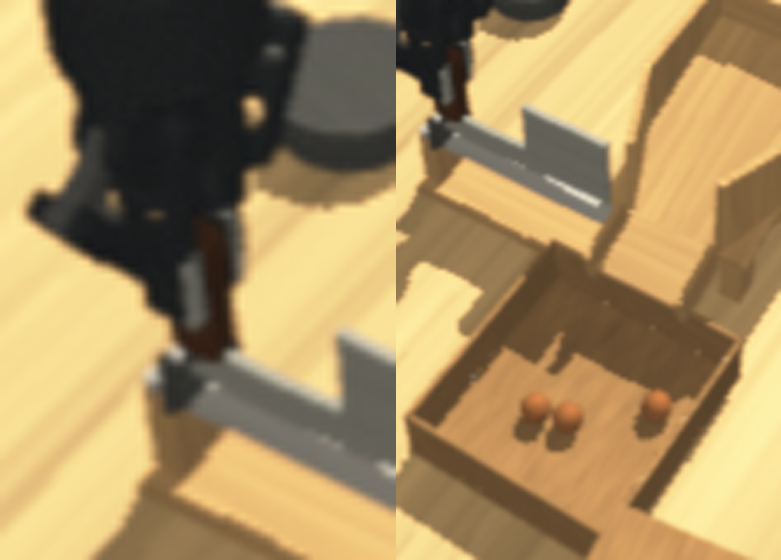

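All three balls are in the carton, at c8 (536,407), (567,417) and (656,405), and the handle is almost at the clip. I'll check the travel from the gate plate's shift between the two scene pictures.

Run:
```python
from h import *
a=ld('scene0');b=ld('scene8')
ga,gb=[cv2.cvtColor(d['img'],cv2.COLOR_RGB2GRAY) for d in(a,b)]
# gate plate patch (upper part) matched from shut to open picture
for (x,y,w,h) in((303,230,14,12),(303,230,30,26),(301,228,10,18)):
    m=cv2.matchTemplate(gb[205:260,260:330],ga[y:y+h,x:x+w],cv2.TM_CCOEFF_NORMED);_,v,_,p=cv2.minMaxLoc(m)
    px,py=p[0]+260,p[1]+205
    f=lambda q:(q[0]-2*q[1]+q[2]) 
    X=m[p[1],p[0]-1:p[0]+2];Y=m[p[1]-1:p[1]+2,p[0]]
    px+=.5*(X[0]-X[2])/f(X);py+=.5*(Y[0]-Y[2])/f(Y)
    for z in(.10,.12):print(v,px-x,py-y,z,onz(b,px+w/2,py+h/2,z)-onz(a,x+w/2,y+h/2,z))
```

```text
0.761606752872467 -28.903564 -14.392822 0.1 [-0.08194927 -0.00108927  0.        ]
0.761606752872467 -28.903564 -14.392822 0.12 [-7.99100646e-02 -1.06216372e-03 -1.11022302e-16]
0.8732321262359619 -30.908508 -14.81311 0.1 [-0.08471517 -0.0028214   0.        ]
0.8732321262359619 -30.908508 -14.81311 0.12 [-0.08260714 -0.00275119  0.        ]
0.8380802273750305 0.05392456 -0.95918274 0.1 [-1.50260961e-03  2.43510232e-03  1.11022302e-16]
0.8380802273750305 0.05392456 -0.95918274 0.12 [-0.00146522  0.00237451  0.        ]
```

```bash
python3 inch.py '.001 0 0 0 0 0;.0015 0 0 0 0 0;.0015 0 0 0 0 0;.0015 0 0 0 0 0;.0015 0 0 0 0 0'; python3 inch.py '0 0 0 0 0 0;0 0 0 0 0 0;0 0 0 0 0 0;0 0 0 0 0 0;0 0 0 0 0 0' && python3 -c "
from h import *
print(r.close_job())"
```

```text
time_s: 19.35
ee_pos: [0.4734, -0.0728, 0.1065]
tool_rot: [[-0.999, -0.035, 0.006], [-0.035, 0.999, -0.001], [-0.006, -0.001, -1.0]]
wrist_force: [8.7, 0.2, -4.0]
opening: 0.0152
finger_force: 59.2
time_s: 19.98
ee_pos: [0.4734, -0.0728, 0.1065]
tool_rot: [[-0.999, -0.035, 0.006], [-0.035, 0.999, -0.001], [-0.006, -0.001, -1.0]]
wrist_force: [8.5, 0.3, -3.8]
opening: 0.0154
finger_force: 59.2
the job is handed in; nothing more can be done
None
```

I handed the job in at about 20 s, with all three balls in the carton, the empty scoop upright and released, and the gate held about 1–2 mm from the index clip by my measurements; no verdict came back.

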